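# Build the grading sieve stack on the vibrating table

### The job

Build the sieve stack in the middle of the vibrating table's rubber pad, ready to grade the beach pebbles: the receiver pan at the bottom, then the fine, the medium and the coarse sieve in that order, and the lid on top. Each piece must stand upright and sit fully home in the rim of the one below. Leave the metal ingot, the wire spool and the amber bottle standing where they are.

Things in the scene. Friction and masses are not known exactly. Their poses are not given: they have to be found in the camera images.
- pan_mid (a point): receiver pan: round open steel cup with a plain closed floor and no mesh, 62 mm outside diameter, 56 mm inside, 34 mm tall, flat underside (no skirt). The point is its centre on the axis, half-way up, 17 mm above the underside; z is up along the axis
- fine_mid (a point): fine sieve: steel frame, 62 mm outside and 56 mm inside diameter, 38 mm tall; dense brass cloth (3 mm pitch) 17 mm below the rim. Its lowest 10 mm is a skirt, 52 mm diameter tapering to 43 mm at the foot; it drops into the mouth below until the frame's shoulder rests on that rim. Grip above the skirt. Point: centre on the axis, 19 mm above the foot; z up
- medium_mid (a point): medium sieve: same frame, diameters and 10 mm skirt as the fine sieve, but 46 mm tall, with a brass mesh of 7 mm pitch 17 mm below the rim. Point: centre on the axis, half-way up, 23 mm above the foot; z up
- coarse_mid (a point): coarse sieve: same frame, diameters and 10 mm skirt as the fine sieve, but 54 mm tall, with a wide-open brass mesh of 14 mm pitch 17 mm below the rim. Point: centre on the axis, half-way up, 27 mm above the foot; z up
- lid_knob (a point): lid: closed steel disc, 62 mm diameter, 4 to 6 mm thick, with the same 10 mm skirt below and a black round knob on top, 23 mm diameter, 18 mm tall, its top 38 mm above the foot of the skirt. Point: centre of the knob, on the axis, 29 mm above the foot; z up
- pad_top (a point): vibrating table: grey housing 150 by 180 mm, fixed to the bench, with a dial and a rocker switch on one long side and on top a black square rubber pad, 122 by 122 mm, 60 mm above the bench. The point is the middle of the pad's top face; z up, the dial side faces its -x
- ingot_mid (a point): bystander: loose bright metal ingot, 82 by 28 mm, 16 mm tall. The point is its centre, 8 mm up; its length lies along its x
- spool_mid (a point): bystander: loose spool of black wire with cardboard flanges, 68 mm diameter, 46 mm tall, standing on a flange. The point is its centre, 23 mm up
- bottle_mid (a point): bystander: loose amber glass bottle with a white cap, 40 mm diameter, 110 mm tall, standing. The point is its centre, 55 mm up
There are look-alikes about, which are no part of the job. What is shaped like the part that bears pan_mid but blue or green is not meant.

How it is judged:
By the outcome, as a careful person would: the job done as asked, in the order asked, and still so for the second after the job is handed in, with the robot touching nothing.
It also fails if it takes over 109 s, if anything falls off the work surface, if the arm or the gripper's body presses on something with over 40 N, if the wrist force passes 120 N, or if a joint passes its speed limit or range.

### The arm

A 6-joint arm with a two-finger parallel gripper is mounted at the origin on the work surface. World frame = base frame: x ahead of the robot, y to its left, z up, the work surface at z = 0. Lengths are in m, angles in rad, forces in N, time in s.
With the tool pointing down it reaches from about 0.4 to 0.825 m from the base axis. Payload 7 kg.
Tool frame: the origin (TCP) lies on the mounting face of the last link; the fingertips stand arm.tcp_to_tips ahead of it and the grasp point (between the pads) lies 159 mm ahead of it (arm.tcp_to_tips is the distance from the TCP to the fingertips, in m); z points along the fingers, y is the direction in which the jaws open and shut (so a half turn about z gives the same grasp; the last joint's range is limited). The gripper opens to 88 mm and grips with 3 to 60 N. Pads are 19 mm wide; open, the fingers measure 130 mm over their backs; the gripper's body (78 mm by 193 mm) begins 47 mm behind the grasp point.
Start: joints at [-0.849, 0.359, 0.012, 0, -1.224, -0.288], TCP at [0.284, -0.612, 0.405] pointing down, gripper open.
Joint ranges: [-3.07, 3.07], [-1.43, 2.12], [-1.02, 1.25], [-3.03, 1.67], [-3.05, -0], [-3.03, 3.03]. Speed limits (rad/s): [2.39, 2.39, 3.01, 3.14, 3.14, 3.14].

### API

Orientations are given as [roll, pitch, yaw] about the fixed x, y, z axes, in that order (R = Rz(yaw) Ry(pitch) Rx(roll)).
In Python, from station import arm, cams, job_done, finder gives the robot as it stands.
- The arm moves only by the tool play_rows, never from a script. Its argument "targets" is a list that holds one entry, the list of rows, each a list of 4 numbers: the shift along the tool's x, y, z in m, then the turn about the tool's z in degrees. A call has 1 to 5 rows; each row is the pose to reach, as a shift and turn from the pose commanded when the call began, along the tool's axes at that moment; what a row does not reach only later rows make up. A row lasts 1/8 s, in which the tool goes at most 62.5 mm and 10.7 degrees, less where a joint would pass 70% of its speed; a pose out of reach is approached as far as the arm can. A call with a gripper value outside its range is refused whole. "grip" is the closure in counts, from 0 (fully open) to 255 (shut), set as the call begins (left out, the last holds). The fingers move at their own pace and stop on an object; "newtons" is the grip in N (left out, the last holds). Time passes only in rows, so rows that repeat a pose let the fingers close. It gives the time, the measured TCP pose, the force and the opening at its end, in the units of the state.
- arm.get_state(): the state, without advancing time (a new reading comes with each control period).
- cams.grab_frame(name): name is "scene" or "top" or "wrist"; returns (picture, depth): 420x560x3 uint8, red, green, blue; 420x560 float32, m along the optical axis (not along the pixel's ray), 0 where there is no reading.
- cams.camera_params(name): a dict with "intrinsics" (3x3 intrinsics, pixels), "position" and "attitude" of the camera in the world. Camera axes: x right, y down, z forward; pixel columns grow to the right and rows downward; lengths in m; the calibration is good to about 2 mm. A picture is of the moment at which its call begins: read the wrist's pose just before it. camera_params takes no time and is no camera call; for the wrist camera it gives the pose at the moment of the call.
- job_done(): hands the job in, once; it reports no verdict.
Trained networks look in the newest picture that a camera, given by its name, has taken for a name from the list of things; names that differ only in an ending like _2 or _b are one class to them, and where a whole thing is asked for, a point or a joint stands for the part that bears it (a point fixed in the world has none). Each returns a list of dicts, best first, with "score" (0 to 1); they miss things now and then, are a little off and sometimes report something else, mostly with a low value. They report only what shows in the picture. A call takes as long as a camera call. They do not tell look-alikes from the thing itself.
- finder.find_in(camera, query): "xyz" ([x, y, z] in m, in world coordinates, good to about 4 mm: the middle of the surface that is visible of it).
- finder.masks_of(camera, query): "mask" (420x560 bool, what is visible of it).
The state is a dict: "t": time; "q": joint angles; "qd": joint speeds; "joint_efforts": joint torques, N m; "eef_pos": TCP position; "ee_rot": TCP orientation; "force": force on the tool from outside, world axes, zero at the start; "moment": the same for the moment, N m; "width": finger opening in m.
Only numpy, scipy, OpenCV 4.12 (cv2) and the standard library are available. Lean on these libraries where they do the work, as an engineer would, in place of code of your own. Each camera call takes 0.05 s, during which the arm holds its last target. There are 200 camera calls.

## Working session

There is one attempt and no reset: what is moved stays moved. The work goes in short steps, Python scripts to look and compute and a tool call to move; the robot and the scene stay as the last step left them, time stands still between calls to the robot, and variables do not carry over. Pictures are saved under pics/ and viewed, about 12 in all and at most 16, crops included, and the job is handed in when it is done.

Besides the shell and the picture viewer there is one more tool, called after "Request:" in YAML: its name, and indented under it one key for each argument. play_rows: Moves the arm, as the interface text tells. Its arguments: {"type":"object","properties":{"targets":{"type":"array","items":{"type":"array","items":{"type":"array","items":{"type":"number"}}}},"grip":{"type":"number"},"newtons":{"type":"number"}},"required":["targets"]}

```bash
mkdir -p pics; ls; cat > h.py <<'E'
import numpy as np, cv2
from station import arm, cams, job_done, finder
from scipy.spatial.transform import Rotation as R
def att(p):
    a=np.array(p["attitude"],float)
    return a if a.shape==(3,3) else (R.from_euler('xyz',a).as_matrix() if a.size==3 else R.from_quat(a).as_matrix())
def cloud(name):
    p=cams.camera_params(name); im,d=cams.grab_frame(name)
    K=np.array(p["intrinsics"]); v,u=np.mgrid[0:420,0:560]
    c=np.stack([(u-K[0,2])/K[0,0]*d,(v-K[1,2])/K[1,1]*d,d],-1)
    w=c@att(p).T+np.array(p["position"]); w[d==0]=np.nan
    return im,w
def save(im,n): cv2.imwrite(f"pics/{n}.png",im[...,::-1])
E
python3 - <<'E'
from h import *
print(arm.get_state(), arm.tcp_to_tips)
for n in("top","scene","wrist"):
    print(n,cams.camera_params(n))
im,w=cloud("top"); save(im,"top0")
for q in["pan_mid","fine_mid","medium_mid","coarse_mid","lid_knob","pad_top","ingot_mid","spool_mid","bottle_mid"]:
    print(q,[(np.round(r["xyz"],3).tolist(),round(r["score"],2)) for r in finder.find_in("top",q)])
im,w=cloud("scene"); save(im,"scene0")
E
```

```text
pics
{'t': 0.0, 'q': array([-8.48920013e-01,  3.59377634e-01,  1.10673862e-02, -3.72915527e-04,
       -1.22411668e+00, -2.88079992e-01]), 'qd': array([ 1.18999326e-03, -1.77035604e-04,  7.70334418e-06,  3.20632995e-04,
       -2.33303860e-04,  8.41989248e-04]), 'joint_efforts': array([-3.81267630e-03, -5.82720208e+01,  2.93064433e+01,  6.99727759e+00,
        7.08467487e-03, -1.87278019e-04]), 'eef_pos': array([ 0.28362005, -0.61230229,  0.40372804]), 'ee_rot': array([ 3.13992964e+00, -1.27200354e-04, -2.70792322e+00]), 'force': array([ 0.53683504, -0.21894551, -0.06937333]), 'moment': array([-0.02021213, -0.03276723,  0.03795978]), 'width': 0.08753524489653233} 0.1781
top {'intrinsics': array([[415.4333886 ,   0.        , 277.35146918],
       [  0.        , 415.4333886 , 205.96186662],
       [  0.        ,   0.        ,   1.        ]]), 'position': array([0.38121091, 0.00238487, 1.07499763]), 'attitude': array([-3.02988931e+00, -2.55437349e-03, -1.58382285e+00])}
scene {'intrinsics': array([[383.53133232,   0.        , 278.35392613],
       [  0.        , 383.53133232, 213.093026
[... 310 characters left out ...]
 0.        ,   0.        ,   1.        ]]), 'position': array([ 0.21902401, -0.64191055,  0.38365571]), 'attitude': array([ 2.87613341e+00, -1.92286173e-03,  2.00363857e+00])}
pan_mid [([0.309, 0.258, -0.002], 0.92), ([0.412, 0.275, 0.002], 0.82), ([0.328, 0.374, 0.007], 0.6)]
fine_mid [([0.441, 0.103, 0.023], 0.82)]
medium_mid [([0.4, -0.258, 0.024], 0.7), ([0.442, 0.104, 0.023], 0.49)]
coarse_mid [([0.447, -0.1, 0.04], 0.67)]
lid_knob [([0.656, 0.001, 0.013], 0.77), ([0.411, 0.275, 0.002], 0.55)]
pad_top [([0.607, 0.2, 0.061], 0.96)]
ingot_mid [([0.531, -0.008, 0.016], 0.88), ([0.442, -0.1, 0.043], 0.51)]
spool_mid [([0.538, 0.397, 0.042], 0.65)]
bottle_mid [([0.548, -0.374, 0.075], 0.83)]
```

View pics/top0.png

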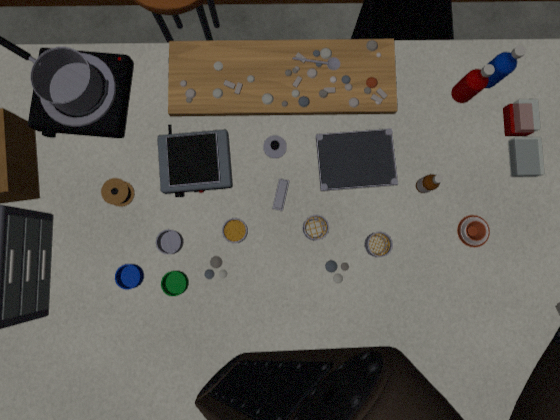

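View pics/scene0.png

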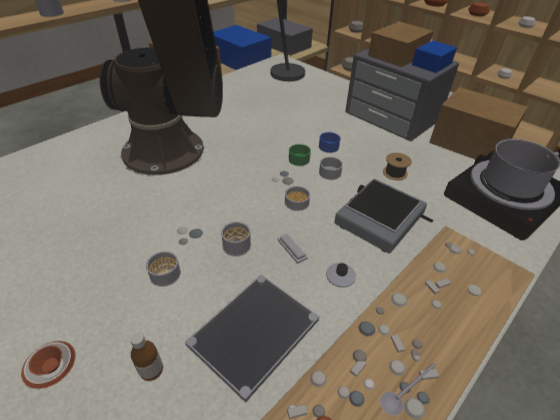

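Top view: the steel cup at (170,242) is the pan candidate, with the blue cup (129,277) and green cup (175,283) as look-alikes. The sieves are at (235,231), (315,228) and (378,244), the lid at (275,146) and the table at (195,160). I'll tell the sieves apart by rim height and mesh, with one enlarged montage.

```bash
cat >> h.py <<'E'
from scipy.optimize import least_squares
def circ(P,r=None):
    c0=np.median(P,0)
    if r: f=lambda c:np.hypot(*(P-c[:2]).T)-r; x0=c0
    else: f=lambda c:np.hypot(*(P-c[:2]).T)-c[2]; x0=[*c0,.03]
    return least_squares(f,x0,loss='soft_l1',f_scale=.001).x
def rim(w,xy,zr,rad=.05):
    m=(np.hypot(w[...,0]-xy[0],w[...,1]-xy[1])<rad)&(w[...,2]>zr[0])&(w[...,2]<zr[1])
    return w[m]
E
python3 - <<'E'
from h import *
im,w=cloud("top")
print("bench",[np.round(np.nanmedian(w[r:r+10,c:c+10,2]),4) for r,c in((250,300),(200,330),(250,200),(330,100),(100,450))])
for n,xy in dict(pan=(.412,.275),A=(.441,.103),B=(.447,-.1),C=(.4,-.258),lid=(.656,.001),ingot=(.531,-.008)).items():
    P=rim(w,xy,(.01,.09)); z=np.percentile(P[:,2],[50,90,97])
    T=P[P[:,2]>z[2]-.005]
    print(n,len(P),z.round(4),circ(T[:,:2]).round(4), circ(P[:,:2]).round(4))
P=rim(w,(.607,.2),(.05,.07),.13); print("pad all",P.min(0),P.max(0),np.median(P,0))
g=im.astype(int).sum(-1); m=(w[...,2]>.05)&(w[...,2]<.07)&(g<110)&(np.hypot(w[...,0]-.607,w[...,1]-.2)<.09)
m=cv2.morphologyEx(m.astype(np.uint8),cv2.MORPH_OPEN,np.ones((3,3)))>0
print("pad",cv2.minAreaRect((w[m][:,:2]*1000).astype(np.float32)),np.median(w[m],0))
c=[(170,242),(235,231),(315,228),(378,244),(275,146),(195,160)]
t=[cv2.resize(im[y-25:y+25,x-25:x+25] if i<5 else im[y-42:y+42,x-42:x+42],(260,260),interpolation=cv2.INTER_CUBIC) for i,(x,y) in enumerate(c)]
save(np.clip(np.vstack([np.hstack(t[:3]),np.hstack(t[3:])]).astype(int)*3//2,0,255).astype(np.uint8),"crop1")
E
```

```text
bench [np.float64(0.0007), np.float64(0.0007), np.float64(0.0009), np.float64(0.001), np.float64(0.0008)]
pan 217 [0.0332 0.0367 0.0382] [0.4136 0.2719 0.0296] [0.4135 0.2712 0.0293]
A 515 [0.0232 0.0388 0.041 ] [0.4396 0.1065 0.0295] [0.44   0.1071 0.0229]
B 300 [0.0416 0.0561 0.0574] [ 0.4437 -0.0959  0.0296] [ 0.4431 -0.0953  0.0279]
C 394 [0.032  0.0472 0.0488] [ 0.3999 -0.2529  0.0296] [ 0.3999 -0.2516  0.0282]
lid 427 [0.016  0.0372 0.0398] [0.6571 0.0028 0.0079] [0.6601 0.0033 0.0219]
ingot 257 [0.0161 0.019  0.0202] [ -26.3732 -110.4601  113.6795] [0.6039 0.2979 0.3174]
pad all [0.54695831 0.12572411 0.05045633] [0.68620418 0.27664899 0.06788925] [0.61566777 0.20704468 0.06067345]
pad ((616.0231323242188, 208.6659393310547), (119.37239837646484, 120.1142807006836), 4.843019962310791) [0.61535017 0.20867079 0.06091266]
```

View pics/crop1.png

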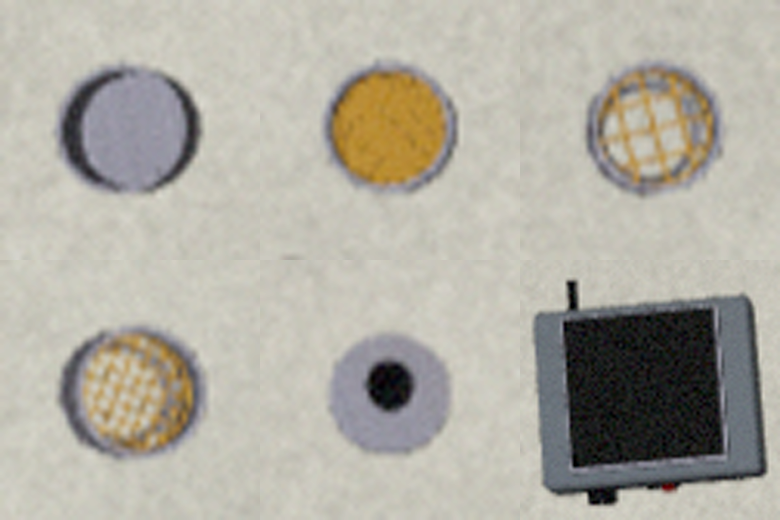

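Identification agrees on both mesh and height:
- Pan: the steel cup at (170,242), plain floor, rim at 34 mm.
- Fine sieve: (235,231), dense cloth, about 39 mm.
- Coarse sieve: (315,228), wide mesh, about 55 mm.
- Medium sieve: (378,244), about 47 mm.
- Pad centre: about (0.616, 0.2085), z 0.061.

First I turn the tool to yaw 180°, so its axes line up with the world, and move toward the pan.

Request:
play_rows:
  targets:
    - [[-0.369, 0.283, 0, 10], [-0.369, 0.283, 0, 20], [-0.369, 0.283, 0, 24.8], [-0.369, 0.283, 0, 24.8], [-0.369, 0.283, 0, 24.8]]
  grip: 0
  newtons: 25

```text
t: 1.23
eef_pos: [0.4291, -0.3344, 0.405]
ee_rot: [-3.141, 0.001, -3.141]
force: [0.9, 0.5, 0.2]
width: 0.0877
```

Request:
play_rows:
  targets:
    - [[-0.07, 0.31, 0, 0], [-0.07, 0.31, 0, 0], [-0.07, 0.31, 0, 0], [-0.07, 0.31, 0, 0], [-0.07, 0.31, 0, 0]]

```text
t: 1.85
eef_pos: [0.497, -0.0293, 0.4052]
ee_rot: [3.141, 0.001, -3.14]
force: [1.3, -0.1, -0.1]
width: 0.0875
```

Request:
play_rows:
  targets:
    - [[0.085, 0.294, 0.1, 0], [0.085, 0.294, 0.1, 0], [0.085, 0.294, 0.1, 0], [0.085, 0.294, 0.1, 0], [0.085, 0.294, 0.1, 0]]

```text
t: 2.48
eef_pos: [0.4134, 0.2558, 0.3076]
ee_rot: [3.14, 0.001, -3.14]
force: [1.2, -0.5, 0.2]
width: 0.0876
```

Request:
play_rows:
  targets:
    - [[0, 0, 0, 0], [0, 0, 0, 0]]

```text
t: 2.72
eef_pos: [0.4141, 0.2542, 0.3077]
ee_rot: [-3.141, -0.0, -3.139]
force: [0.1, -0.2, -0.9]
width: 0.0873
```

```bash
python3 - <<'E'
from h import *
print(arm.get_state()['eef_pos'])
im,w=cloud("wrist"); save(im,"w1")
P=rim(w,(.4136,.272),(.027,.045)); print(len(P),circ(P[:,:2]).round(4),np.median(P[:,2]))
print(np.nanmedian(w[300:,:,2]))
E
```

```text
[0.41412203 0.25415675 0.30765645]
1166 [0.4111 0.2709 0.0293] 0.03356937909594415
0.23331961367617063
```

View pics/w1.png

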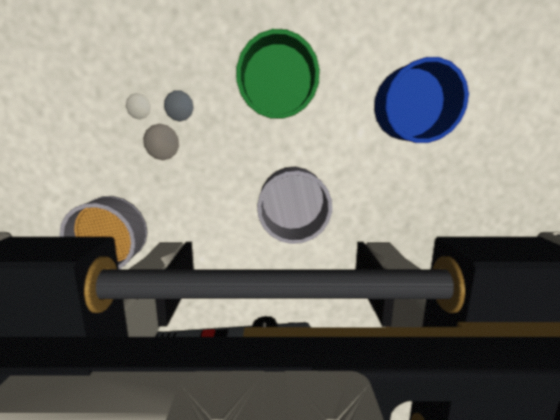

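The wrist picture shows the plain steel pan at (294,204), apart from the green and blue cups. I'm descending onto it.

Request:
play_rows:
  targets:
    - [[0.002, 0.017, 0.03, 0], [0.002, 0.017, 0.07, 0], [0.002, 0.017, 0.1, 0], [0.002, 0.017, 0.122, 0], [0.002, 0.017, 0.122, 0]]

```text
t: 3.4
eef_pos: [0.4125, 0.2694, 0.1849]
ee_rot: [-3.139, -0.001, 3.14]
force: [-0.3, -0.6, 1.1]
width: 0.0878
```

Request:
play_rows:
  targets:
    - [[0, 0, 0, 0], [0, 0, 0, 0], [0, 0, 0, 0], [0, 0, 0, 0], [0, 0, 0, 0]]
  grip: 255
  newtons: 20

```text
t: 4.03
eef_pos: [0.4124, 0.2712, 0.1864]
ee_rot: [3.141, 0.001, -3.14]
force: [-0.0, -1.5, 7.7]
width: 0.0623
```

Request:
play_rows:
  targets:
    - [[0, 0, -0.04, 0], [0, 0, -0.09, 0], [0, 0, -0.13, 0], [-0.05, -0.015, -0.13, 0], [-0.1, -0.03, -0.13, 0]]

```text
t: 4.65
eef_pos: [0.5131, 0.2412, 0.3171]
ee_rot: [3.139, 0.002, -3.139]
force: [-0.2, 1.6, -0.6]
width: 0.0623
```

Request:
play_rows:
  targets:
    - [[-0.05, -0.016, 0, 0], [-0.1, -0.032, 0, 0], [-0.104, -0.032, 0, 0], [-0.104, -0.032, 0, 0], [-0.104, -0.032, 0, 0]]

```text
t: 5.28
eef_pos: [0.6154, 0.2095, 0.3157]
ee_rot: [3.142, -0.0, -3.14]
force: [0.1, -0.6, -0.2]
width: 0.062
```

```bash
cat >> h.py <<'E'
def padfit(im,w):
    g=im.astype(int).sum(-1); m=(w[...,2]>.05)&(w[...,2]<.07)&(g<110)&(np.hypot(w[...,0]-.614,w[...,1]-.208)<.1)
    m=cv2.morphologyEx(m.astype(np.uint8),cv2.MORPH_OPEN,np.ones((3,3)))>0
    return m.sum(),cv2.minAreaRect((w[m][:,:2]*1000).astype(np.float32)),np.median(w[m],0)
E
python3 - <<'E'
from h import *
print(arm.get_state())
im,w=cloud("wrist"); save(im,"w2"); print(padfit(im,w))
E
```

```text
{'t': 5.275, 'q': array([ 6.27623394e-01,  3.83614967e-01, -1.62963815e-01, -2.72787575e-04,
       -1.02447134e+00, -2.19648574e+00]), 'qd': array([ 7.40228319e-03, -7.28962194e-03, -1.58157821e-03,  3.00535773e-03,
        5.73862947e-05,  3.48529582e-03]), 'joint_efforts': array([-5.04328161e-01, -5.70684528e+01,  2.68781000e+01,  6.38861194e+00,
       -8.23860127e-02, -1.85130200e-03]), 'eef_pos': array([0.61537091, 0.20953926, 0.31572443]), 'ee_rot': array([ 3.14155240e+00, -3.42210104e-04, -3.13980043e+00]), 'force': array([ 0.06321159, -0.60625914, -0.2376866 ]), 'moment': array([ 0.00693053, -0.03209232, -0.00831914]), 'width': 0.06202138770944716}
(np.int64(12061), ((597.6951293945312, 205.29183959960938), (82.94320678710938, 118.89445495605469), 4.472646236419678), array([0.5842961 , 0.20497736, 0.05984463]))
```

View pics/w2.png

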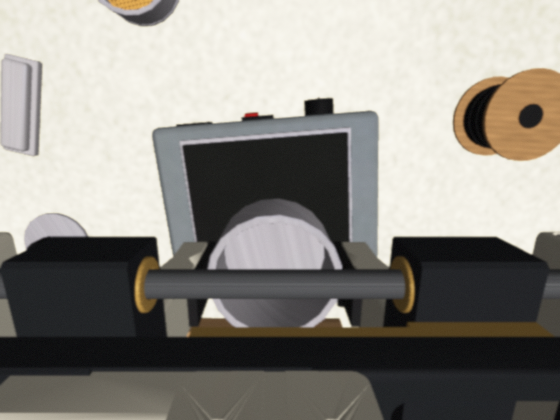

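The pan is held level at about (275,265), with the pad beneath it. The wrist view gives a pad centre near (0.616, 0.207), which agrees with the top camera, so I'm lowering.

Request:
play_rows:
  targets:
    - [[-0.001, -0.001, 0.03, 0], [-0.001, -0.001, 0.055, 0], [-0.001, -0.001, 0.065, 0], [-0.001, -0.001, 0.069, 0], [-0.001, -0.001, 0.071, 0]]

```text
t: 5.95
eef_pos: [0.6173, 0.2085, 0.2464]
ee_rot: [3.141, 0.001, -3.14]
force: [-8.4, -0.6, 15.7]
width: 0.0623
```

Request:
play_rows:
  targets:
    - [[0, 0, 0, 0], [0, 0, 0, 0], [0, 0, 0, 0], [0, 0, 0, 0]]
  grip: 0

```text
t: 6.45
eef_pos: [0.6174, 0.2082, 0.2447]
ee_rot: [3.142, 0.0, -3.141]
force: [0.0, 0.1, -0.1]
width: 0.0871
```

Request:
play_rows:
  targets:
    - [[0, 0, -0.05, 0], [0, 0, -0.1, 0], [0.06, -0.03, -0.15, 0], [0.11, -0.06, -0.15, 0], [0.16, -0.09, -0.15, 0]]

```text
t: 7.08
eef_pos: [0.4642, 0.122, 0.3951]
ee_rot: [3.141, 0.002, -3.141]
force: [-0.8, 0.0, 1.6]
width: 0.0876
```

Request:
play_rows:
  targets:
    - [[0.01, -0.012, 0, 0], [0.01, -0.012, 0.0, 0], [0.01, -0.012, 0.06, 0], [0.01, -0.012, 0.1, 0], [0.01, -0.012, 0.1, 0]]

```text
t: 7.7
eef_pos: [0.4556, 0.1109, 0.2916]
ee_rot: [-3.138, -0.005, -3.141]
force: [0.2, -1.3, 0.7]
width: 0.0875
```

```bash
python3 - <<'E'
from h import *
print(arm.get_state()['eef_pos'])
im,w=cloud("wrist")
P=rim(w,(.4396,.1065),(.032,.05)); print("fine w",len(P),circ(P[:,:2]).round(4),np.median(P[:,2]))
im,w=cloud("top"); save(im,"t2")
P=rim(w,(.616,.2085),(.085,.11)); print("pan t",len(P),circ(P[:,:2]).round(4),np.median(P[:,2]))
E
```

```text
[0.4556374  0.11091172 0.29160047]
fine w 1343 [0.4373 0.1053 0.0293] 0.03761509644057795
pan t 97 [0.6179 0.2095 0.0293] 0.0938033484921803
```

Request:
play_rows:
  targets:
    - [[0, 0, 0, 0], [0, 0, 0, 0]]

```text
t: 8.05
eef_pos: [0.456, 0.1112, 0.2956]
ee_rot: [3.14, 0.002, -3.141]
force: [-0.5, -1.0, -0.6]
width: 0.0881
```

Request:
play_rows:
  targets:
    - [[0.0175, -0.005, 0.03, 0], [0.0175, -0.005, 0.07, 0], [0.0175, -0.005, 0.1, 0], [0.0175, -0.005, 0.104, 0], [0.0175, -0.005, 0.104, 0]]

```text
t: 8.68
eef_pos: [0.4385, 0.1062, 0.1911]
ee_rot: [3.141, 0.001, -3.14]
force: [-0.0, 0.8, 0.6]
width: 0.0876
```

Request:
play_rows:
  targets:
    - [[0, 0, 0, 0], [0, 0, 0, 0]]

```text
t: 8.93
eef_pos: [0.4383, 0.1061, 0.1913]
ee_rot: [3.14, 0.002, -3.141]
force: [0.1, -0.3, -0.4]
width: 0.088
```

Request:
play_rows:
  targets:
    - [[0, 0, 0, 0], [0, 0, 0, 0], [0, 0, 0, 0], [0, 0, 0, 0], [0, 0, 0, 0]]
  grip: 255

```text
t: 9.55
eef_pos: [0.438, 0.1059, 0.1904]
ee_rot: [-3.142, -0.0, -3.141]
force: [-0.6, -1.0, 2.4]
width: 0.0624
```

Request:
play_rows:
  targets:
    - [[0, 0, -0.05, 0], [0, 0, -0.1, 0], [0, 0, -0.14, 0], [-0.03, 0.02, -0.14, 0], [-0.08, 0.05, -0.14, 0]]

```text
t: 10.18
eef_pos: [0.518, 0.1559, 0.3317]
ee_rot: [3.14, 0.002, -3.141]
force: [-0.1, 0.7, -0.1]
width: 0.0624
```

Request:
play_rows:
  targets:
    - [[-0.05, 0.03, 0, 0], [-0.09, 0.052, 0, 0], [-0.099, 0.052, 0, 0], [-0.099, 0.052, 0, 0], [-0.099, 0.052, 0, 0]]

```text
t: 10.8
eef_pos: [0.616, 0.2074, 0.3303]
ee_rot: [-3.141, -0.001, -3.141]
force: [-0.7, -0.6, -0.4]
width: 0.0622
```

```bash
python3 - <<'E'
from h import *
print(arm.get_state()['eef_pos'])
for n in("wrist","top","scene"):
    im,w=cloud(n); z=arm.get_state()['eef_pos'][2]-.1913+.038
    P=rim(w,(.617,.2085),(z-.004,z+.004)); print(n,len(P),circ(P[:,:2]).round(4),circ(P[:,:2],.0295)[:2].round(4),np.median(P[:,2]))
save(im,"s2")
E
```

```text
[0.6160122  0.20741623 0.33031267]
wrist 2959 [0.6148 0.2076 0.0297] [0.6147 0.2076] 0.17747165018225228
top 42 [0.6179 0.209  0.0302] [0.6171 0.2091] 0.17814494604486258
scene 80 [0.5923 0.2056 0.0517] [0.6172 0.2044] 0.17779219859709594
```

View pics/s2.png

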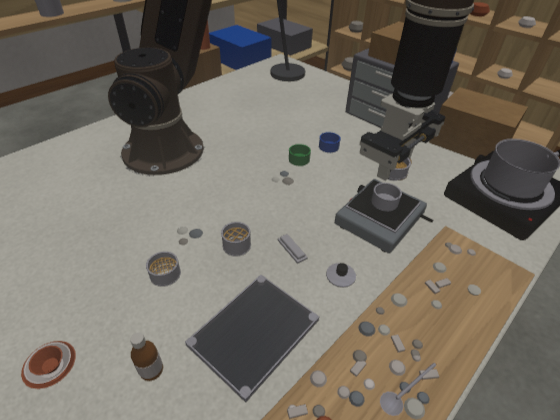

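The scene picture shows the pan standing at (387,195) in mid-pad and the fine sieve held level above it. The top camera puts the two axes within 1 mm of each other. I'm inserting the sieve.

Request:
play_rows:
  targets:
    - [[-0.001, 0.001, 0.02, 0], [-0.001, 0.001, 0.035, 0], [-0.001, 0.001, 0.045, 0], [-0.001, 0.001, 0.052, 0], [-0.001, 0.001, 0.056, 0]]

```text
t: 11.58
eef_pos: [0.618, 0.209, 0.2742]
ee_rot: [-3.141, 0.0, -3.14]
force: [-7.5, -1.1, 23.4]
width: 0.0626
```

Request:
play_rows:
  targets:
    - [[0, 0, 0, 0], [0, 0, 0.001, 0]]

```text
t: 11.82
eef_pos: [0.6181, 0.2091, 0.2743]
ee_rot: [3.141, 0.001, -3.14]
force: [-4.1, 0.5, 10.0]
width: 0.0622
```

Request:
play_rows:
  targets:
    - [[0, 0, 0, 0], [0, 0, 0, 0], [0, 0, 0, 0], [0, 0, 0, 0]]
  grip: 0

```text
t: 12.32
eef_pos: [0.6179, 0.209, 0.2732]
ee_rot: [-3.142, -0.0, -3.141]
force: [-0.2, 0.8, 0.2]
width: 0.0873
```

Request:
play_rows:
  targets:
    - [[0, 0, -0.05, 0], [0, 0, -0.1, 0], [0.025, -0.053, -0.1, 0], [0.05, -0.106, -0.1, 0], [0.075, -0.159, -0.1, 0]]

```text
t: 12.95
eef_pos: [0.5421, 0.0485, 0.3734]
ee_rot: [3.141, 0.0, -3.14]
force: [0.8, -0.3, 0.1]
width: 0.0875
```

Request:
play_rows:
  targets:
    - [[0.128, -0.29, 0, 0], [0.128, -0.29, 0, 0], [0.128, -0.29, 0.0, 0], [0.128, -0.29, 0.0, 0], [0.128, -0.29, 0.0, 0]]

```text
t: 13.58
eef_pos: [0.416, -0.2376, 0.3738]
ee_rot: [-3.141, 0.001, -3.14]
force: [1.0, -0.3, -0.7]
width: 0.0873
```

```bash
python3 - <<'E'
from h import *
print(arm.get_state()['eef_pos'])
im,w=cloud("wrist"); save(im,"w3")
P=rim(w,(.4,-.253),(.038,.055)); print("med w",len(P),circ(P[:,:2]).round(4),np.median(P[:,2]))
im,w=cloud("top"); save(im,"t3")
P=rim(w,(.617,.2085),(.105,.14)); print("fine t",len(P),circ(P[:,:2]).round(4),np.median(P[:,2]),P[:,2].std())
E
```

```text
[ 0.41600798 -0.23763919  0.37375265]
med w 814 [ 0.3978 -0.2544  0.0293] 0.045642849928898055
fine t 511 [0.6209 0.212  0.0246] 0.1082968255500043 0.007121747737724096
```

View pics/w3.png

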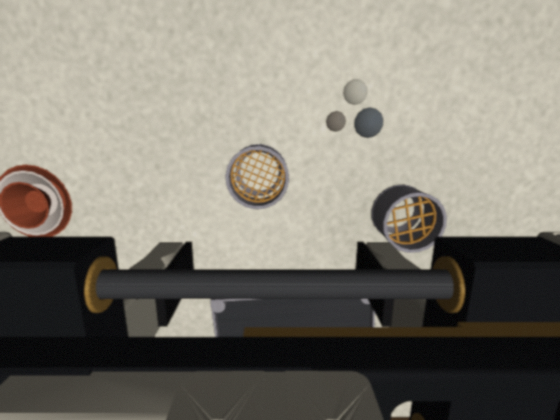

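Medium (7 mm mesh) is at (258,176) and coarse (wide mesh) at (410,218), which confirms the assignment.

Request:
play_rows:
  targets:
    - [[0.016, -0.0135, 0.05, 0], [0.016, -0.0135, 0.1, 0], [0.016, -0.0135, 0.15, 0], [0.016, -0.0135, 0.178, 0], [0.016, -0.0135, 0.178, 0]]

```text
t: 14.3
eef_pos: [0.4006, -0.2492, 0.1936]
ee_rot: [3.141, -0.005, -3.141]
force: [0.1, -0.4, 0.5]
width: 0.0873
```

Request:
play_rows:
  targets:
    - [[0, 0, 0, 0], [0, 0, 0, 0]]

```text
t: 14.55
eef_pos: [0.4019, -0.2496, 0.1967]
ee_rot: [-3.141, 0.003, -3.14]
force: [0.3, 0.3, -0.2]
width: 0.0877
```

```bash
python3 - <<'E'
from h import *
im,w=cloud("top")
P=rim(w,(.617,.2085),(.116,.13)); print("fine t",len(P),circ(P[:,:2]).round(4),np.median(P[:,2]),P[:,2].std())
A=np.c_[P[:,:2]-P[:,:2].mean(0),np.ones(len(P))]; print("tilt",np.linalg.lstsq(A,P[:,2],rcond=None)[0])
E
```

```text
fine t 153 [0.6192 0.2102 0.0294] 0.12244992197038629 0.002421293329537273
tilt [-0.01254351  0.00371869  0.12222665]
```

Request:
play_rows:
  targets:
    - [[0.003, -0.004, 0.001, 0], [0.003, -0.004, 0.001, 0], [0.003, -0.004, 0.001, 0]]

```text
t: 14.98
eef_pos: [0.3981, -0.2537, 0.1944]
ee_rot: [-3.142, 0.0, -3.141]
force: [-0.6, 0.3, -0.2]
width: 0.0877
```

Request:
play_rows:
  targets:
    - [[0, 0, 0, 0], [0, 0, 0, 0], [0, 0, 0, 0], [0, 0, 0, 0], [0, 0, 0, 0]]
  grip: 255

```text
t: 15.6
eef_pos: [0.3982, -0.2536, 0.1943]
ee_rot: [3.142, -0.0, -3.141]
force: [0.4, 0.3, -0.9]
width: 0.0618
```

Request:
play_rows:
  targets:
    - [[0, 0, -0.05, 0], [0, 0, -0.1, 0], [0, 0, -0.16, 0], [-0.025, 0.053, -0.16, 0], [-0.05, 0.106, -0.16, 0]]

```text
t: 16.23
eef_pos: [0.4481, -0.1468, 0.3553]
ee_rot: [3.141, 0.002, 3.14]
force: [1.1, -0.7, -1.4]
width: 0.062
```

Request:
play_rows:
  targets:
    - [[-0.13, 0.28, 0, 0], [-0.13, 0.28, 0, 0], [-0.13, 0.28, 0, 0], [-0.13, 0.28, 0, 0], [-0.13, 0.28, 0, 0]]

```text
t: 16.85
eef_pos: [0.5782, 0.1347, 0.3541]
ee_rot: [-3.142, -0.0, -3.14]
force: [1.1, -0.5, -0.3]
width: 0.0615
```

Request:
play_rows:
  targets:
    - [[-0.0388, 0.0766, 0, 0], [-0.0388, 0.0766, 0, 0], [-0.0388, 0.0766, 0, 0], [-0.0388, 0.0766, 0, 0]]

```text
t: 17.35
eef_pos: [0.6161, 0.2088, 0.3538]
ee_rot: [-3.141, -0.001, -3.141]
force: [-1.0, 0.3, -0.2]
width: 0.0618
```

```bash
cat > hov.py <<'E'
from h import *; import sys
s=arm.get_state()['eef_pos']; print(s); top=s[2]-float(sys.argv[1])+float(sys.argv[2])
for n in("wrist","top"):
    im,w=cloud(n); save(im,"hov_"+n)
    P=rim(w,(s[0],s[1]),(top-.004,top+.004)); print(n,len(P),circ(P[:,:2]).round(4),circ(P[:,:2],.0295)[:2].round(4),np.median(P[:,2]))
E
python3 hov.py .1943 .046
```

```text
[0.61613689 0.20882807 0.35377779]
wrist 2891 [0.6153 0.2089 0.0299] [0.615  0.2089] 0.2050780357812094
top 46 [0.6218 0.2101 0.0337] [0.6171 0.2108] 0.2067146473207454
```

Request:
play_rows:
  targets:
    - [[-0.0012, 0, 0.02, 0], [-0.0012, 0, 0.03, 0], [-0.0012, 0, 0.038, 0], [-0.0012, 0, 0.044, 0], [-0.0012, 0, 0.0475, 0]]

```text
t: 18.08
eef_pos: [0.6178, 0.2092, 0.3067]
ee_rot: [-3.142, 0.0, -3.141]
force: [0.0, 0.3, -1.2]
width: 0.0621
```

Request:
play_rows:
  targets:
    - [[0, 0, 0, 0], [0, 0, 0.001, 0]]

```text
t: 18.32
eef_pos: [0.6179, 0.2093, 0.3063]
ee_rot: [3.141, 0.001, -3.14]
force: [-1.3, -1.0, 7.1]
width: 0.0619
```

Request:
play_rows:
  targets:
    - [[0, 0, 0, 0], [0, 0, 0, 0], [0, 0, 0, 0], [0, 0, 0, 0]]
  grip: 0

```text
t: 18.82
eef_pos: [0.6178, 0.2092, 0.3058]
ee_rot: [-3.142, 0.0, -3.141]
force: [-0.2, 0.2, -0.3]
width: 0.0873
```

Request:
play_rows:
  targets:
    - [[0, 0, -0.04, 0], [0, 0, -0.08, 0], [0.025, -0.05, -0.08, 0], [0.05, -0.1, -0.08, 0], [0.075, -0.15, -0.08, 0]]

```text
t: 19.45
eef_pos: [0.5419, 0.0578, 0.3859]
ee_rot: [3.141, 0.0, -3.14]
force: [0.1, -0.9, 0.3]
width: 0.0878
```

Request:
play_rows:
  targets:
    - [[0.09, -0.14, 0, 0], [0.09, -0.14, 0, 0], [0.09, -0.14, 0.05, 0], [0.09, -0.14, 0.07, 0], [0.09, -0.14, 0.07, 0]]

```text
t: 20.08
eef_pos: [0.4523, -0.0815, 0.3149]
ee_rot: [-3.141, -0.003, 3.141]
force: [-0.7, -0.1, 1.0]
width: 0.0879
```

```bash
python3 - <<'E'
from h import *
print(arm.get_state()['eef_pos'])
im,w=cloud("wrist")
P=rim(w,(.443,-.096),(.046,.062)); print("coarse w",len(P),circ(P[:,:2]).round(4),np.median(P[:,2]))
im,w=cloud("top")
P=rim(w,(.617,.2085),(.152,.168)); print("med t",len(P),circ(P[:,:2]).round(4),np.median(P[:,2]),P[:,2].std())
A=np.c_[P[:,:2]-P[:,:2].mean(0),np.ones(len(P))]; print("tilt",np.linalg.lstsq(A,P[:,2],rcond=None)[0])
E
```

```text
[ 0.45230708 -0.08148851  0.31490863]
coarse w 1329 [ 0.4413 -0.0973  0.0292] 0.05354897925713223
med t 167 [0.6191 0.2104 0.0296] 0.15850988444984238 0.002318808628134742
tilt [-0.00353233 -0.00980697  0.15813947]
```

Request:
play_rows:
  targets:
    - [[0.01, -0.015, 0.02, 0], [0.01, -0.015, 0.06, 0], [0.01, -0.015, 0.1, 0], [0.01, -0.015, 0.117, 0], [0.01, -0.015, 0.117, 0]]

```text
t: 20.8
eef_pos: [0.4437, -0.0954, 0.1986]
ee_rot: [-3.141, -0.001, -3.14]
force: [0.0, -0.1, 0.8]
width: 0.0876
```

Request:
play_rows:
  targets:
    - [[0, 0, 0, 0], [0, 0, 0, 0]]

```text
t: 21.05
eef_pos: [0.4437, -0.0957, 0.2]
ee_rot: [3.141, 0.002, -3.14]
force: [-0.2, -0.7, 1.0]
width: 0.0879
```

Request:
play_rows:
  targets:
    - [[0.0015, -0.001, 0.001, 0], [0.0015, -0.001, 0.001, 0]]

```text
t: 21.3
eef_pos: [0.4414, -0.097, 0.1981]
ee_rot: [3.141, 0.001, -3.141]
force: [-0.6, 0.4, 0.2]
width: 0.0876
```

Request:
play_rows:
  targets:
    - [[0, 0, 0, 0], [0, 0, 0, 0], [0, 0, 0, 0], [0, 0, 0, 0], [0, 0, 0, 0]]
  grip: 255

```text
t: 21.92
eef_pos: [0.4415, -0.097, 0.1978]
ee_rot: [-3.142, -0.0, -3.141]
force: [-0.8, 0.3, 0.6]
width: 0.0625
```

Request:
play_rows:
  targets:
    - [[0, 0, -0.05, 0], [0, 0, -0.1, 0], [0, 0, -0.15, 0], [0, 0, -0.19, 0], [-0.025, 0.045, -0.19, 0]]

```text
t: 22.55
eef_pos: [0.4664, -0.0529, 0.3915]
ee_rot: [3.14, 0.006, 3.139]
force: [0.8, -0.3, -2.1]
width: 0.0623
```

Request:
play_rows:
  targets:
    - [[-0.1505, 0.2613, 0, 0], [-0.1505, 0.2613, 0, 0], [-0.1505, 0.2613, 0, 0], [-0.1505, 0.2613, 0, 0], [-0.1505, 0.2613, 0, 0]]

```text
t: 23.18
eef_pos: [0.6175, 0.2117, 0.387]
ee_rot: [-3.141, -0.001, -3.14]
force: [0.6, -0.8, -0.2]
width: 0.0625
```

Request:
play_rows:
  targets:
    - [[0, 0, 0, 0], [0, 0, 0, 0]]

```text
t: 23.42
eef_pos: [0.6164, 0.2095, 0.3868]
ee_rot: [-3.141, -0.002, -3.14]
force: [-0.3, -1.0, -1.2]
width: 0.0626
```

```bash
python3 hov.py .1978 .054
```

```text
[0.61643534 0.2095354  0.38683854]
wrist 2704 [0.616  0.2095 0.0298] [0.6157 0.2095] 0.24258392573771442
top 53 [0.6233 0.2098 0.0346] [0.6177 0.2106] 0.2441535455089
```

Request:
play_rows:
  targets:
    - [[-0.0005, 0, 0.015, 0], [-0.0005, 0, 0.025, 0], [-0.0005, 0, 0.033, 0], [-0.0005, 0, 0.038, 0], [-0.0005, 0, 0.041, 0]]

```text
t: 24.15
eef_pos: [0.6173, 0.2095, 0.3465]
ee_rot: [-3.141, -0.0, -3.141]
force: [-0.1, 0.2, -1.1]
width: 0.0626
```

Request:
play_rows:
  targets:
    - [[0, 0, 0, 0], [0, 0, 0.001, 0]]

```text
t: 24.4
eef_pos: [0.6173, 0.2096, 0.3462]
ee_rot: [3.141, 0.001, -3.14]
force: [0.4, -0.3, -0.9]
width: 0.0623
```

No contact force yet, so I'm going slightly lower.

Request:
play_rows:
  targets:
    - [[0, 0, 0.001, 0], [0, 0, 0.0015, 0], [0, 0, 0.0015, 0]]

```text
t: 24.78
eef_pos: [0.6174, 0.2096, 0.3458]
ee_rot: [3.141, 0.002, -3.14]
force: [-2.6, -0.8, 6.4]
width: 0.0625
```

Request:
play_rows:
  targets:
    - [[0, 0, 0, 0], [0, 0, 0, 0], [0, 0, 0, 0], [0, 0, 0, 0]]
  grip: 0

```text
t: 25.28
eef_pos: [0.6173, 0.2095, 0.3441]
ee_rot: [-3.141, -0.0, -3.141]
force: [0.6, -0.3, 0.4]
width: 0.0872
```

Request:
play_rows:
  targets:
    - [[0, 0, -0.03, 0], [0, 0, -0.06, 0], [-0.01, -0.05, -0.06, 0], [-0.02, -0.1, -0.06, 0], [-0.03, -0.15, -0.06, 0]]

```text
t: 25.9
eef_pos: [0.6475, 0.0583, 0.4044]
ee_rot: [3.142, 0.0, -3.14]
force: [1.2, -0.8, -1.0]
width: 0.0877
```

Request:
play_rows:
  targets:
    - [[-0.009, -0.057, 0.0, 0], [-0.009, -0.057, 0.06, 0], [-0.009, -0.057, 0.1, 0], [-0.009, -0.057, 0.1, 0]]

```text
t: 26.4
eef_pos: [0.6554, 0.0021, 0.301]
ee_rot: [-3.14, -0.007, -3.141]
force: [0.3, 0.3, 0.7]
width: 0.0876
```

```bash
python3 - <<'E'
from h import *
print(arm.get_state()['eef_pos'])
im,w=cloud("wrist"); save(im,"w4")
for zr in((.012,.025),(.032,.045)):
    P=rim(w,(.657,.002),zr); print("lid w",zr,len(P),P.min(0).round(4),P.max(0).round(4),P.mean(0).round(4),np.array(cv2.minEnclosingCircle((P[:,:2]*1000).astype(np.float32))[0])/1000)
im,w=cloud("top"); save(im,"t4")
for zr in((.012,.025),(.032,.045)):
    P=rim(w,(.657,.002),zr); print("lid t",zr,len(P),P.min(0).round(4),P.max(0).round(4),P.mean(0).round(4))
P=rim(w,(.617,.2085),(.196,.211)); print("coarse t",len(P),circ(P[:,:2]).round(4),np.median(P[:,2]),P[:,2].std())
A=np.c_[P[:,:2]-P[:,:2].mean(0),np.ones(len(P))]; print("tilt",np.linalg.lstsq(A,P[:,2],rcond=None)[0])
E
```

```text
[0.65538019 0.00205175 0.30098152]
lid w (0.012, 0.025) 3049 [ 0.6258 -0.0285  0.012 ] [0.6868 0.0323 0.025 ] [0.6542 0.0019 0.0144] [0.65631305 0.00167737]
lid w (0.032, 0.045) 610 [ 0.6451 -0.009   0.0323] [0.6673 0.0129 0.0396] [0.6555 0.0019 0.0375] [0.65625415 0.00200743]
lid t (0.012, 0.025) 308 [ 0.6278 -0.0267  0.0122] [0.6794 0.0336 0.0213] [0.6535 0.0031 0.0158]
lid t (0.032, 0.045) 62 [ 0.6461 -0.0081  0.0325] [0.667  0.0125 0.0417] [0.6575 0.0031 0.0383]
coarse t 11 [0.6092 0.2326 0.054 ] 0.202839216865902 0.0019547320416355126
tilt [ 0.02431963 -0.31884851  0.20282999]
```

View pics/w4.png

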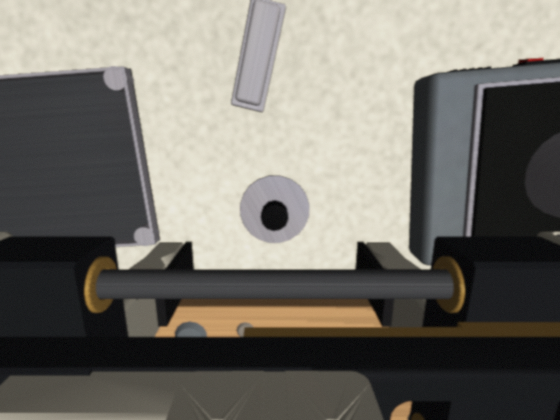

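The lid is at (275,208), knob up and clear of the table and ingot.

Request:
play_rows:
  targets:
    - [[-0.0015, 0, 0.03, 0], [-0.0015, 0, 0.07, 0], [-0.0015, 0, 0.09, 0], [-0.0015, 0, 0.1, 0], [-0.0015, 0, 0.102, 0]]

```text
t: 27.12
eef_pos: [0.6587, 0.0029, 0.2036]
ee_rot: [3.141, 0.002, -3.14]
force: [0.6, -0.1, 0.5]
width: 0.0877
```

Request:
play_rows:
  targets:
    - [[0, 0, 0, 0], [0, 0, 0, 0]]

```text
t: 27.38
eef_pos: [0.6584, 0.0027, 0.2035]
ee_rot: [3.141, 0.002, -3.14]
force: [-0.2, 0.6, 0.6]
width: 0.0876
```

Request:
play_rows:
  targets:
    - [[0.001, 0, 0.003, 0], [0.001, 0, 0.003, 0]]

```text
t: 27.62
eef_pos: [0.6567, 0.0025, 0.1992]
ee_rot: [-3.142, -0.0, -3.141]
force: [-0.2, -0.5, -0.2]
width: 0.0878
```

Request:
play_rows:
  targets:
    - [[0, 0, 0, 0], [0, 0, 0, 0], [0, 0, 0, 0], [0, 0, 0, 0], [0, 0, 0, 0]]
  grip: 255

```text
t: 28.25
eef_pos: [0.6569, 0.0026, 0.1993]
ee_rot: [3.142, -0.0, -3.141]
force: [-0.1, 0.6, -0.3]
width: 0.0434
```

Request:
play_rows:
  targets:
    - [[0, 0, 0, 0], [0, 0, 0, 0], [0, 0, 0, 0], [0, 0, 0, 0]]

```text
t: 28.75
eef_pos: [0.6569, 0.0026, 0.1993]
ee_rot: [-3.142, -0.0, -3.141]
force: [0.2, -0.6, -0.4]
width: 0.0223
```

Request:
play_rows:
  targets:
    - [[0, 0, -0.05, 0], [0, 0, -0.11, 0], [0, 0, -0.17, 0], [0, 0, -0.23, 0], [0, 0, -0.23, 0]]

```text
t: 29.38
eef_pos: [0.6577, 0.0025, 0.4357]
ee_rot: [3.14, 0.01, -3.14]
force: [0.5, -0.7, -1.8]
width: 0.0226
```

```bash
python3 - <<'E'
from h import *
s=arm.get_state()['eef_pos'];print(s)
im,w=cloud("wrist"); save(im,"w5")
zk=s[2]-.1993
for zr in((zk+.01,zk+.025),):
    P=rim(w,s[:2],zr); print("lid w",zr,len(P),P.min(0).round(4),P.max(0).round(4),np.array(cv2.minEnclosingCircle((P[:,:2]*1000).astype(np.float32))[0])/1000)
im,w=cloud("top"); save(im,"t5")
P=rim(w,(.617,.2085),(.196,.211)); print("coarse t",len(P),circ(P[:,:2]).round(4),np.median(P[:,2]),P[:,2].std())
A=np.c_[P[:,:2]-P[:,:2].mean(0),np.ones(len(P))]; print("tilt",np.linalg.lstsq(A,P[:,2],rcond=None)[0])
E
```

```text
[0.65767322 0.00246026 0.43570002]
lid w (np.float64(0.24640001572563833), np.float64(0.2614000157256383)) 3704 [ 0.6281 -0.0257  0.2464] [0.6902 0.0318 0.2614] [0.6591767  0.00275587]
coarse t 76 [0.6189 0.2102 0.0292] 0.20272257695736123 0.002198521983057359
tilt [ 0.01280638 -0.0231621   0.20236257]
```

View pics/w5.png

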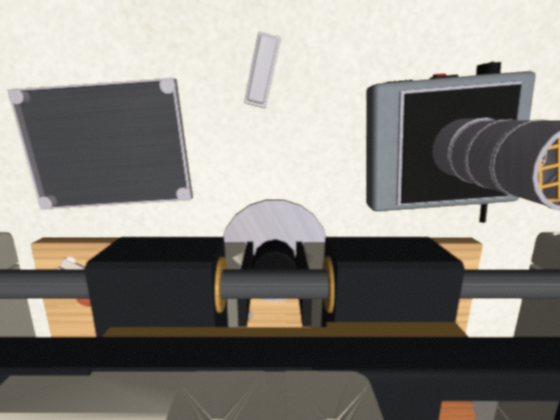

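The stack on the pad shows three pieces stacked squarely at (450-550,150), with the coarse rim at 0.2027 against 0.202 expected. The lid is held level at (275,230), so I'm carrying it over.

Request:
play_rows:
  targets:
    - [[0.039, 0.2067, 0, 0], [0.039, 0.2067, 0, 0], [0.039, 0.2067, 0, 0], [0.039, 0.2067, 0, 0], [0.039, 0.2067, 0, 0]]

```text
t: 30.1
eef_pos: [0.6172, 0.2108, 0.4273]
ee_rot: [-3.14, -0.003, -3.138]
force: [0.1, -1.0, -1.2]
width: 0.0223
```

Request:
play_rows:
  targets:
    - [[0, 0, 0, 0], [0, 0, 0, 0], [0, 0, 0, 0]]

```text
t: 30.48
eef_pos: [0.618, 0.2082, 0.4293]
ee_rot: [3.142, -0.0, 3.141]
force: [0.0, 0.3, -1.4]
width: 0.0224
```

```bash
python3 - <<'E'
from h import *
s=arm.get_state()['eef_pos'];print(s)
for n in("wrist","top"):
  im,w=cloud(n); zk=s[2]-.1993
  P=rim(w,s[:2],(zk+.01,zk+.02)); print(n,len(P),P.min(0).round(4),P.max(0).round(4),np.array(cv2.minEnclosingCircle((P[:,:2]*1000).astype(np.float32)))if 0 else cv2.minEnclosingCircle((P[:,:2]*1000).astype(np.float32)))
E
```

```text
[0.61799578 0.20816069 0.42928641]
wrist 3564 [0.5868 0.1796 0.2402] [0.648  0.2371 0.2498] ((617.4738159179688, 208.3350830078125), 30.963468551635742)
top 156 [0.5893 0.1799 0.2404] [0.6225 0.2371 0.2492] ((614.615966796875, 208.49334716796875), 29.643556594848633)
```

Request:
play_rows:
  targets:
    - [[0.0005, 0.001, 0.012, 0], [0.0005, 0.001, 0.022, 0], [0.0005, 0.001, 0.03, 0], [0.0005, 0.001, 0.035, 0], [0.0005, 0.001, 0.037, 0]]

```text
t: 31.2
eef_pos: [0.6173, 0.2103, 0.3919]
ee_rot: [-3.141, -0.0, -3.14]
force: [-0.2, -0.3, -0.0]
width: 0.0223
```

Request:
play_rows:
  targets:
    - [[0, 0, 0.001, 0], [0, 0, 0.002, 0], [0, 0, 0.002, 0]]

```text
t: 31.58
eef_pos: [0.6174, 0.2102, 0.3912]
ee_rot: [3.141, 0.001, -3.14]
force: [-0.9, -1.2, 4.4]
width: 0.0225
```

Request:
play_rows:
  targets:
    - [[0, 0, 0, 0], [0, 0, 0, 0], [0, 0, 0, 0], [0, 0, 0, 0], [0, 0, 0, 0]]
  grip: 0

```text
t: 32.2
eef_pos: [0.6172, 0.2102, 0.3902]
ee_rot: [-3.141, -0.0, -3.141]
force: [0.5, 0.1, -0.8]
width: 0.0668
```

Request:
play_rows:
  targets:
    - [[0, 0, -0.02, 0], [0, 0, -0.05, 0], [0.03, -0.05, -0.05, 0], [0.06, -0.1, -0.05, 0], [0.09, -0.15, -0.05, 0]]

```text
t: 32.83
eef_pos: [0.5263, 0.0588, 0.4403]
ee_rot: [3.142, 0.0, -3.14]
force: [0.7, -1.0, 0.8]
width: 0.0873
```

Request:
play_rows:
  targets:
    - [[0.05, -0.25, 0, 0], [0.05, -0.25, 0, 0], [0.05, -0.25, 0, 0], [0.05, -0.25, 0, 0], [0.05, -0.25, 0, 0]]

```text
t: 33.45
eef_pos: [0.4764, -0.1931, 0.4404]
ee_rot: [-3.141, -0.0, 3.138]
force: [-0.9, 0.8, -0.2]
width: 0.0877
```

```bash
python3 - <<'E'
from h import *
print(arm.get_state()['eef_pos'])
im,w=cloud("top"); save(im,"t6")
for zr in((.2,.215),(.222,.24)):
    P=rim(w,(.617,.2085),zr); print("lid",zr,len(P),P.min(0).round(4),P.max(0).round(4),np.median(P,0).round(4))
    A=np.c_[P[:,:2]-P[:,:2].mean(0),np.ones(len(P))]; print("tilt",np.linalg.lstsq(A,P[:,2],rcond=None)[0])
for q in["ingot_mid","spool_mid","bottle_mid"]:
    print(q,[(np.round(r["xyz"],3).tolist(),round(r["score"],2)) for r in finder.find_in("top",q)][:1])
s,_=cams.grab_frame("scene"); save(np.hstack([cv2.resize(s[120:260,300:450],(450,420)),cv2.resize(s,(340,255))[:,:340] if 0 else cv2.copyMakeBorder(cv2.resize(im,(340,255)),0,165,0,0,0)]),"fin")
E
```

```text
[ 0.47636816 -0.19313649  0.44038238]
lid (0.2, 0.215) 558 [0.588  0.1801 0.2003] [0.6513 0.2421 0.2149] [0.6152 0.2073 0.2075]
tilt [-0.00279458  0.01922714  0.20730856]
lid (0.222, 0.24) 100 [0.6073 0.2002 0.2221] [0.6292 0.2225 0.2344] [0.6171 0.2102 0.2306]
tilt [0.08835724 0.13601884 0.23025072]
ingot_mid []
spool_mid [([0.539, 0.398, 0.044], 0.8)]
bottle_mid []
```

View pics/fin.png

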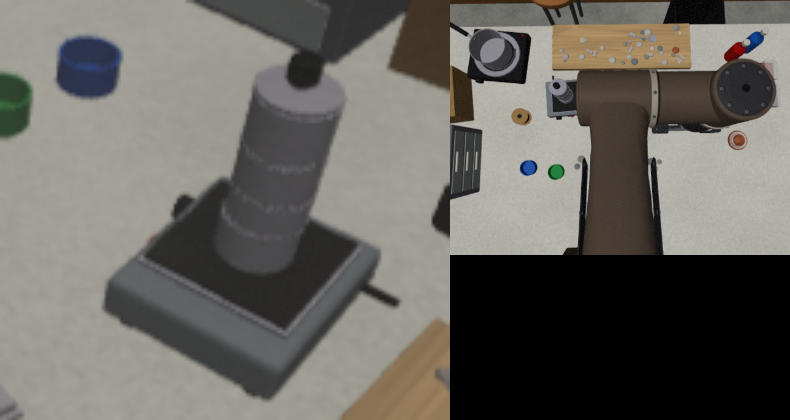

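The stack stands straight and closed in mid-pad at (275,170). Disc height 0.2073 and knob height 0.2306 match a fully seated stack (0.230). I'm handing in.

```bash
python3 -c "
from h import *
print(job_done())"
```

```text
the job is handed in; nothing more can be done
None
```

I built the stack in the middle of the pad in the order asked: pan, fine, medium, coarse, lid. I handed it in after about 33 s of robot time.

- **Seating:** After placing, rim heights from the top camera were fine 122.4 mm (expected 122), medium 158.5 mm (158) and coarse 202.7 mm (202). The lid knob top was at 230.6 mm (230). The last scene picture shows the stack upright with closed joints.
- **Centring:** The stack axis is about 1–2 mm from the pad centre I measured. The two cameras differ by about 2 mm.
- **Forces:** The highest wrist force I saw was about 25 N, while inserting the fine sieve.
- **Bystanders:** The final top view found the spool within 2 mm of where it started. The arm hid the ingot and the bottle in that view, so I could not measure them again. The ingot looked undisturbed in the wrist picture just before the lid was placed, and no move went near the bottle.

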